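# Close and latch the dispatch crate, then report it ready

## Task

Close the leaflet crate for dispatch with closed fingers, only pushing: push the half-open lid down until it is shut, press the yellow latch fully home, then press the blue latch fully home, and last press the green key all the way down and let it spring back. Keep to that order, do not lift the lid or pick anything up, do not press the red key, and leave everything else on the table where it stands.

Things in the scene. Friction and masses are not known exactly. Their poses are not given: they have to be found in the camera images.
- crate: grey dispatch crate fixed to the table, 200 mm (x) x 300 mm (y) x 120 mm high; origin at the centre of its underside; its x axis points away from its front towards the lid's hinge, its y axis to its left, z up. It is turned up to 0.35 rad from square
- lid (a joint): opening of the crate's lid in rad: 0 = shut flat on the rim, about 0.3 to 0.6 at the start. The lid is a plate 204 x 304 x 10 mm, hinged along the crate's far (+x) rim at x = 0.102, z = 0.120 in the crate's frame, its free edge towards the robot; shut, its upper face lies 130 mm above the table. The hinge is stiff: the lid stays where it is left, and about 1 to 3 N down near the free edge moves it
- lid_edge (a point): point on the lid's upper face, midway between the two latches and 14 mm from the middle of its free edge (190 mm from the hinge); moves with the lid
- yellow_latch_top (a point): push latch in the lid, yellow block 34 x 44 mm, near the lid's free edge on the crate's left (+y) side, in a black frame that stands 2 mm over the lid; this point is the centre of its upper face, 12 mm over the lid when it is out and 4 mm when it is home (the point goes down with it)
- yellow_latch (a joint): travel of the yellow latch in m: 0 = out (start), 0.008 = fully home against its stop. It slides square to the lid, takes about 5 N to move and stays where it is left
- blue_latch_top (a point): push latch in the lid, blue block 34 x 44 mm, near the lid's free edge on the crate's right (-y) side, in a black frame that stands 2 mm over the lid; this point is the centre of its upper face, 12 mm over the lid when it is out and 4 mm when it is home (the point goes down with it)
- blue_latch (a joint): travel of the blue latch in m: 0 = out (start), 0.008 = fully home against its stop. It slides square to the lid, takes about 5 N to move and stays where it is left
- ready_top (a point): centre of the upper face of the green push key, 36 mm across, on a white box 76 x 76 mm and 80 mm high; the key's face is at about 0.10 m above the table and stands 11 mm over its black collar (52 mm across); the two boxes stand to the left and right of the crate and may be swapped
- ready (a joint): travel of the green key in m: 0 = up, 0.007 = fully down; springs back, fully down takes about 5 N
- call_top (a point): centre of the upper face of the red push key, 36 mm across, on a white box 76 x 76 mm and 80 mm high; the key's face is at about 0.10 m above the table and stands 11 mm over its black collar (52 mm across); the two boxes stand to the left and right of the crate and may be swapped. Not to be pressed
- call (a joint): travel of the red key in m: 0 = up, 0.007 = fully down; springs back, fully down takes about 5 N
- orange_bundle: banded bundle of orange leaflets, 105 x 148 x 50 mm, loose; origin at the centre of its underside. A bystander
- green_bundle: banded bundle of green leaflets, 100 x 140 x 35 mm, loose; origin at the centre of its underside. A bystander
- paste_pot: round paste pot with a yellow cap, 64 mm across, 50 mm high, loose; origin at the centre of its underside. A bystander
- white_pot: round all-white pot, 60 mm across, 45 mm high, loose; origin at the centre of its underside. A bystander
- tape_roll: roll of amber tape lying flat, 90 mm across, 24 mm high, loose; origin at the centre of its underside. A bystander
- mug: blue mug, 80 mm across, 92 mm high, loose; origin at the centre of its underside. A bystander
- wood_stamp: wooden hand stamp standing upright, 40 mm across, 84 mm high, loose; origin at the centre of its underside. A bystander
Things that resemble listed ones, but are neither listed nor needed, are in the scene too. Leave any orange look-alike of the part that bears ready_top alone.

How it is judged (in metres and radians):
On the way, in this order (a step that is already met when the one before it is completed fails the run):
1. the lid is shut (value of joint lid below 0.04 rad), for 0.1 s.
2. the yellow latch is home (value of joint yellow_latch above 0.006 m), for 0.1 s.
3. the blue latch is home (value of joint blue_latch above 0.006 m), for 0.1 s.
4. the green key is pressed down (value of joint ready above 0.005 m), for 0.04 s.
At the end, for the whole second after the job is handed in: lid shut (under 0.04 rad), both latches home (over 6 of 8 mm), green and red keys up (under 1.5 mm) (value of joint lid below 0.04 rad and value of joint each of yellow_latch, blue_latch above 0.006 m and value of joint each of ready, call below 0.0015 m); the robot touches nothing.
It fails at once if a latch pressed in while the lid is not shut (value of joint lid above 0.06 rad and value of joint any of yellow_latch, blue_latch above 0.003 m).
It fails at once if out of order: the blue latch pressed before the yellow one is home, or the green key before the blue latch is home ((value of joint blue_latch above 0.003 m and value of joint yellow_latch below 0.006 m) or (value of joint ready above 0.003 m and value of joint blue_latch below 0.006 m)).
It fails at once if the red key pressed (value of joint call above 0.003 m).
It fails at once if the lid lifted open (value of joint lid above 0.68 rad).
It fails at once if a bystander lifted, knocked over or shifted by more than 25 mm (distance of any of orange_bundle, green_bundle, paste_pot, white_pot, tape_roll, mug, wood_stamp from where it was at the start of the episode above 0.025 m or angle between any of orange_bundle, green_bundle, paste_pot, white_pot, tape_roll, mug, wood_stamp's own z axis and vertical above 0.5 rad).
It also fails if it takes over 64 s, if anything falls off the work surface, if the arm or the gripper's body presses on something with over 40 N, if the wrist force passes 120 N, or if a joint passes its speed limit or range.

## Robot

A 7-joint arm with a two-finger parallel gripper is mounted at the origin on the work surface. World frame = base frame: x ahead of the robot, y to its left, z up, the work surface at z = 0. Lengths are in m, angles in degrees, forces in N, time in s.
With the tool pointing down it reaches from about 0.4 to 0.925 m from the base axis. Payload 5.6 kg.
Tool frame: the origin (TCP) lies at the very end of the fingers, on their centre line; the grasp point (between the pads) lies 19 mm behind it; z points along the fingers, y is the line along which they close (so a half turn about z gives the same grasp; the last joint's range is limited). The gripper opens to 85 mm and grips with 20 to 120 N. Pads are 22 mm wide; open, the fingers measure 114 mm over their backs; the gripper's body (76 mm by 85 mm) begins 54 mm behind the grasp point. The pads swing forward as they close: fully open they stand 13 mm farther back than shut.
Start: joints at [67.208, 26.786, -0.665, 91.828, 0.344, 61.387, -3.226], TCP at [0.226, -0.61, 0.231] pointing down, gripper open.
Joint ranges: [-144.91, 144.91], [-17.63, 115.5], [-89.93, 88.59], [15.96, 139.68], [-74.01, 254.01], [8.47, 105.57], [-167.45, 167.45]. Speed limits (degrees/s): [147.25, 147.25, 180, 180, 180, 180, 180].

## Interface

Orientations are given as a 3x3 rotation matrix whose columns are the frame's x, y, z axes.
In Python, from cell import env, optics, spotter gives the robot as it stands.
- The arm moves only by the shell command python3 -m crank 'ROWS' [OPENING] [FORCE]. ROWS is JSON, a list of rows, each a list of 2 entries, a list of its own where there are three numbers: the shift along the world's x, y, z scaled (see below), then the turn, a rotation vector about the world's x, y, z scaled (see below). A call has 1 to 20 rows; each row shifts and turns the commanded pose from where the row before left it; what a row does not reach is not made up. The controller multiplies each number of a shift by 25 mm and each number of a turn by 0.12 rad. A row lasts 1/10 s, in which the tool goes at most 50 mm and 8.59 degrees, less where a joint would pass 70% of its speed; a pose out of reach is approached as far as the arm can. A call with a number of a shift or a turn outside -1 to 1 is refused whole. A call with a gripper value outside its range is refused whole. OPENING is the closure, from 0 (fully open) to 1 (shut), set as the call begins (- or left out, the last holds). The fingers move at their own pace and stop on an object; FORCE is the grip in N (left out, the last holds). Time passes only in rows, so rows that do not move let the fingers close. It gives the time, the measured TCP pose, the force, the opening and the grip force at its end, in the units of the state.
- env.read_state(): the state, without advancing time (a new reading comes with each control period).
- optics.read_camera(name): name is "scene" or "top"; returns a dict with "image" (480x640x3 uint8, red, green, blue), "camera_matrix" (3x3 intrinsics, pixels), "k1" (the pictures are not rectified: a ray, as slopes to the right and down, at radius r is drawn at 1 + k1 r^2 times it, then the intrinsics apply), "R" (3x3) and "t" (3): a world point X has camera coordinates R X + t. Camera axes: x right, y down, z forward; pixel columns grow to the right and rows downward; lengths in m; the calibration is good to about 2 mm. A picture is of the moment at which its call begins. There is no depth.
- env.close_job(): hands the job in; it is judged then, once.
Trained networks look in a picture, given as the dict that the camera call returned (one of the last four; its "shot" number tells which), for a name from the list of things; names that differ only in an ending like _2 or _b are one class to them, and where a whole thing is asked for, a point or a joint stands for the part that bears it (a point fixed in the world has none). Each returns a list of dicts, best first, with "p" (0 to 1); they miss things now and then, are a little off and sometimes report something else, mostly with a low value. They report only what shows in the picture. A call takes as long as a camera call. They do not tell look-alikes from the thing itself.
- spotter.find_in(picture, query): "extent" ([left, top, right, bottom] in pixels, round what is visible of it).
- spotter.spot_point(picture, query): "location" ([column, row] in pixels: a listed point, or the origin of a listed thing).
The state is a dict: "clock": time; "joints": joint angles; "joint_vel": joint speeds; "effort": joint torques, N m; "tcp_pos": TCP position; "tool_rot": TCP orientation; "contact_force": force on the tool from outside, world axes, zero at the start; "moment": the same for the moment, N m; "width": finger opening in m; "grasp_force": force on a finger pad.
Only numpy, scipy, OpenCV 4.12 (cv2) and the standard library are available. Lean on these libraries where they do the work, as an engineer would, in place of code of your own. Each camera call takes 0.05 s, during which the arm holds its last target. There are 200 camera calls.

## Working session

There is one attempt and no reset: what is moved stays moved. The work goes in short steps, Python scripts to look and compute and a shell command to move; the robot and the scene stay as the last step left them, time stands still between calls to the robot, and variables do not carry over. Pictures are saved under pics/ and viewed, at most 10 in all, crops included, and the job is handed in when it is done.

```bash
ls; mkdir -p pics; cat > h.py <<'E'
import numpy as np, cv2
from cell import env, optics, spotter
def ray(p,uv):
    K=np.array(p["camera_matrix"]);R=np.array(p["R"]);t=np.array(p["t"])
    d=cv2.undistortPoints(np.array([[uv]],float),K,np.array([p["k1"],0,0,0,0.]))[0,0] 
    return -R.T@t, R.T@np.array([d[0],d[1],1.])
def at_z(p,uv,z):
    c,d=ray(p,uv); return c+d*(z-c[2])/d[2]
def tri(p1,u1,p2,u2):
    c1,d1=ray(p1,u1);c2,d2=ray(p2,u2)
    s=np.linalg.lstsq(np.c_[d1,-d2],c2-c1,rcond=None)[0]
    a,b=c1+s[0]*d1,c2+s[1]*d2
    return (a+b)/2,np.linalg.norm(a-b)
def proj(p,X):
    K=np.array(p["camera_matrix"]);c=np.array(p["R"])@X+np.array(p["t"]);s=c[:2]/c[2]
    s=s*(1+p["k1"]*(s@s)); return K[:2,:2]@s+K[:2,2]
def save(img,n): cv2.imwrite("pics/"+n,img[:,:,::-1])
E
python3 - <<'E'
from h import *
np.set_printoptions(precision=3,suppress=True)
P={n:optics.read_camera(n) for n in("scene","top")}
save(P["scene"]["image"],"s0.png");save(P["top"]["image"],"t0.png")
for n in P: print(n,P[n]["k1"],-np.array(P[n]["R"]).T@P[n]["t"])
for q in("crate","lid_edge","yellow_latch_top","blue_latch_top","ready_top","call_top"):
    for n in P:
        print(q,n,[(np.round(d["location"]),round(d["p"],2)) for d in spotter.spot_point(P[n],q)[:4]])
s=env.read_state();print(s["clock"],s["contact_force"],s["width"]);print(np.array(s["tool_rot"]))
E
```

```text
pics
scene -0.10567377164302535 [ 1.103 -0.533  0.971]
top 0.04852024766469962 [0.374 0.    1.207]
crate scene [(array([337., 315.]), 0.85)]
crate top [(array([280., 180.]), 0.53)]
lid_edge scene [(array([332., 237.]), 0.65), (array([187., 321.]), 0.45)]
lid_edge top [(array([326., 205.]), 0.75), (array([483., 154.]), 0.5)]
yellow_latch_top scene [(array([376., 239.]), 0.71)]
yellow_latch_top top [(array([278., 181.]), 0.66)]
blue_latch_top scene [(array([295., 263.]), 0.84)]
blue_latch_top top [(array([380., 209.]), 0.88), (array([184., 245.]), 0.23)]
ready_top scene [(array([336., 165.]), 0.65), (array([395., 209.]), 0.58)]
ready_top top [(array([184., 246.]), 0.68), (array([171., 377.]), 0.65)]
call_top scene [(array([193., 325.]), 0.74)]
call_top top [(array([484., 244.]), 0.75)]
0.7 [ 0.554 -0.689 -0.325] 0.08559123439742104
[[ 0.938  0.347 -0.   ]
 [ 0.347 -0.938  0.   ]
 [-0.    -0.    -1.   ]]
```

View pics/s0.png

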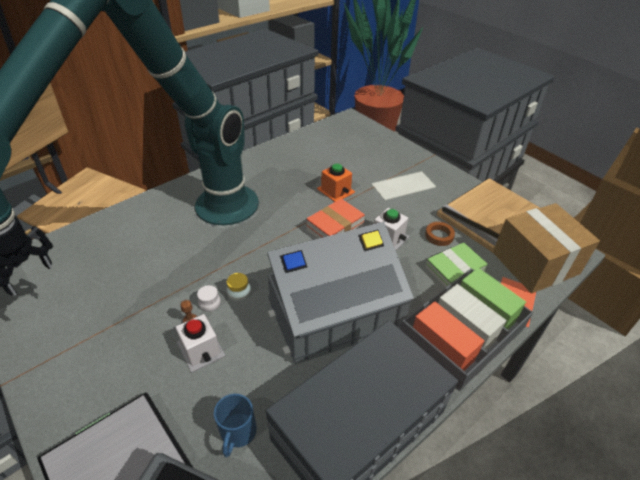

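View pics/t0.png

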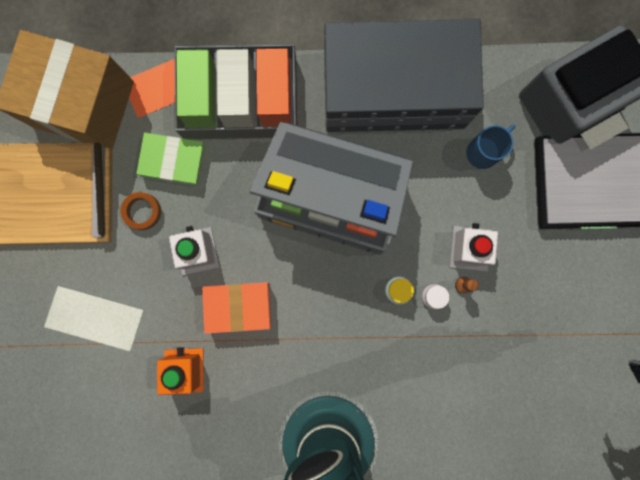

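The scene picture shows the half-open lid with yellow (373,240) and blue (294,260) latches. The white box with the green key is at (392,214), and the red key is at (194,327). The top picture shows yellow at (280,181), blue (376,210), white-box green key (185,247) and red (482,245).

What could be mistaken for the target: the green key on the orange box (top 171,377; scene 337,167) is the look-alike to leave alone. The yellow paste-pot cap (top 400,290) could be taken for the yellow latch, and the mug (490,147) for the blue one. I choose the green key on the white box at top (185,247).

```bash
python3 - <<'E'
from h import *
np.set_printoptions(precision=3,suppress=True)
P={n:optics.read_camera(n) for n in("scene","top")}
H={"yellow":((22,140,120),(34,255,255)),"blue":((108,150,60),(125,255,255)),"green":((50,120,40),(85,255,255)),"red":((0,190,100),(6,255,255))}
G={"yellow":((373,240),(280,181)),"blue":((294,260),(376,210)),"green":((392,214),(185,247)),"red":((194,327),(482,245))}
X={}
for c in H:
    uv=[]
    for n,g in zip(("scene","top"),G[c]):
        m=cv2.inRange(cv2.cvtColor(P[n]["image"],cv2.COLOR_RGB2HSV),*H[c])
        k,l,st,ce=cv2.connectedComponentsWithStats(m)
        i=min((i for i in range(1,k) if st[i,4]>25),key=lambda i:np.hypot(*(ce[i]-g)))
        uv.append(ce[i]);print(c,n,ce[i],st[i])
    X[c],e=tri(P["scene"],uv[0],P["top"],uv[1]);print(c,X[c],"gap",e)
    if c in("green","red"): print("  at z=.1",at_z(P["scene"],uv[0],.1),at_z(P["top"],uv[1],.1))
d=X["yellow"]-X["blue"];print("spacing",np.linalg.norm(d),"yaw",np.degrees(np.arctan2(-d[0],d[1])))
a=P["top"]["image"][130:280,140:440];b=P["scene"]["image"][150:300,250:450]
save(np.vstack([cv2.resize(a,(600,300),interpolation=2),cv2.resize(b,(400,300),interpolation=2)[:, :400] if 0 else cv2.copyMakeBorder(cv2.resize(b,(400,300),interpolation=2),0,0,0,200,0)]),"c1.png")
E
```

```text
yellow scene [371.59  239.113] [362 231  20  17 239]
yellow top [279.74 180.65] [267 172  26  19 334]
yellow [0.578 0.085 0.214] gap 0.0002012436485480742
blue scene [293.549 260.235] [283 252  22  18 277]
blue top [375.303 209.963] [363 200  25  21 350]
blue [ 0.515 -0.105  0.213] gap 0.00048565548092618346
green scene [392.147 213.412] [387 210  11   8  68]
green top [184.953 247.688] [177 240  17  16 215]
green [0.456 0.308 0.097] gap 0.0001650085693520621
  at z=.1 [0.458 0.305 0.1  ] [0.456 0.307 0.1  ]
red scene [193.62  325.977] [187 321  14  12 129]
red top [482.562 245.015] [475 237  16  17 203]
red [ 0.448 -0.351  0.097] gap 0.0007662358518252744
  at z=.1 [ 0.45  -0.351  0.1  ] [ 0.448 -0.351  0.1  ]
spacing 0.20023533705087826 yaw -18.361464378455278
```

View pics/c1.png

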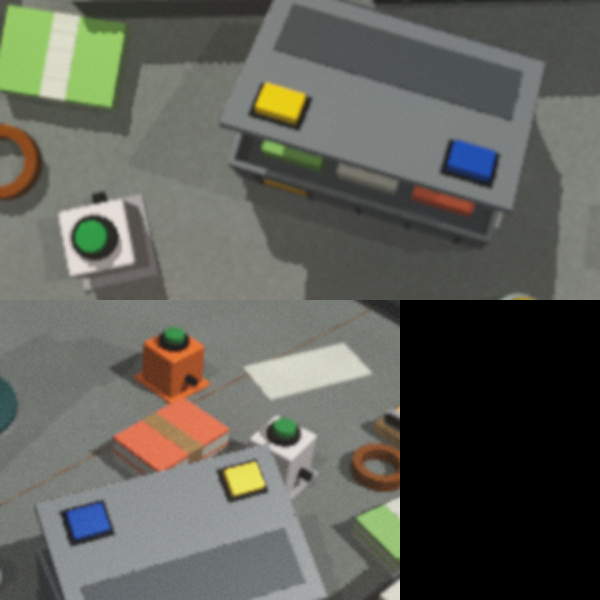

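The crop confirms the green key on the white box (top 185,247), clear of the orange look-alike. The measurements fit what is given: key tops at z=0.097, latch spacing 0.200 m, yaw −0.32 rad, lid about 0.43 rad. I'm moving above the lid edge at about (0.534,−0.006), with the fingers closing.

```bash
python3 -m crank '[[[0,0,1],[0,0,0]],[[0,0,1],[0,0,0]],[[0.5,1,0],[0,0,-1]],[[0.5,1,0],[0,0,-1]],[[0.5,1,0],[0,0,-1]],[[0.5,1,0],[0,0,-1]],[[0.5,1,0],[0,0,-1]],[[0.5,1,0],[0,0,-0.5]],[[0.5,1,0],[0,0,0]],[[0.5,1,0],[0,0,0]],[[0.5,1,0],[0,0,0]],[[0.5,1,0],[0,0,0]],[[0.5,1,0],[0,0,0]],[[0.5,1,0],[0,0,0]],[[0.5,1,0],[0,0,0]],[[0.5,1,0],[0,0,0]],[[0.5,1,0],[0,0,0]],[[0.5,1,0],[0,0,0]]]' 1 30
python3 -m crank '[[[0.5,1,0],[0,0,0]],[[0.5,1,0],[0,0,0]],[[0.5,1,0],[0,0,0]],[[0.5,1,0],[0,0,0]],[[0.5,1,0],[0,0,0]],[[0.5,1,0],[0,0,0]],[[0.5,1,0],[0,0,0]],[[0.5,1,0],[0,0,0]],[[0,0,0],[0,0,0]],[[0,0,0],[0,0,0]]]'
```

```text
clock: 2.6
tcp_pos: [0.4262, -0.2085, 0.2816]
tool_rot: [[0.954, -0.301, 0.0], [-0.301, -0.954, -0.0], [0.001, 0.0, -1.0]]
contact_force: [0.4, -0.1, -0.4]
width: 0.0002
grasp_force: 0.0
clock: 3.6
tcp_pos: [0.5257, -0.0093, 0.2812]
tool_rot: [[0.954, -0.299, -0.0], [-0.299, -0.954, -0.0], [-0.0, 0.0, -1.0]]
contact_force: [-0.3, 0.5, 0.8]
width: 0.0
grasp_force: 0.0
```

```bash
python3 -m crank '[[[0.3,0.15,-1],[0,0,0]],[[0,0,-1],[0,0,0]],[[0,0,-0.6],[0,0,0]],[[0,0,-0.3],[0,0,0]],[[0,0,-0.3],[0,0,0]],[[0,0,-0.3],[0,0,0]],[[0,0,-0.3],[0,0,0]],[[0,0,-0.3],[0,0,0]],[[0,0,-0.3],[0,0,0]]]'
python3 -m crank '[[[0,0,-0.3],[0,0,0]],[[0,0,-0.3],[0,0,0]],[[0,0,-0.3],[0,0,0]],[[0,0,-0.3],[0,0,0]],[[0,0,0],[0,0,0]]]'
```

```text
clock: 4.5
tcp_pos: [0.5333, -0.0058, 0.1709]
tool_rot: [[0.954, -0.3, 0.0], [-0.3, -0.954, -0.0], [0.0, -0.0, -1.0]]
contact_force: [-0.1, 0.4, 1.6]
width: 0.0001
grasp_force: 0.7
clock: 5.0
tcp_pos: [0.5327, -0.0058, 0.14]
tool_rot: [[0.954, -0.3, -0.002], [-0.3, -0.954, 0.0], [-0.002, 0.0, -1.0]]
contact_force: [-0.2, -0.3, 0.1]
width: -0.0001
grasp_force: 0.0
```

```bash
python3 -m crank '[[[0,0,-0.2],[0,0,0]],[[0,0,-0.2],[0,0,0]],[[0,0,0],[0,0,0]]]'; python3 -m crank '[[[0,0,-0.15],[0,0,0]],[[0,0,0],[0,0,0]],[[0,0,0],[0,0,0]]]'
```

```text
clock: 5.3
tcp_pos: [0.5331, -0.0058, 0.1307]
tool_rot: [[0.954, -0.3, -0.001], [-0.3, -0.954, 0.0], [-0.001, 0.0, -1.0]]
contact_force: [0.6, 0.3, -0.8]
width: 0.0002
grasp_force: 0.0
clock: 5.6
tcp_pos: [0.5336, -0.0058, 0.1299]
tool_rot: [[0.954, -0.301, 0.001], [-0.301, -0.954, -0.001], [0.001, 0.001, -1.0]]
contact_force: [-6.5, -1.2, 18.8]
width: 0.0001
grasp_force: 9.6
```

The lid met its stop at z=0.130 with 19 N, so it is shut. I'll raise and measure the latches.

```bash
python3 -m crank '[[[0,0,1],[0,0,0]],[[0,0,1],[0,0,0]],[[-1,0,0.5],[0,0,0]],[[-1,0,0.5],[0,0,0]],[[-1,0,0],[0,0,0]],[[0,0,0],[0,0,0]]]'; cat > m.py <<'E'
from h import *
np.set_printoptions(precision=3,suppress=True)
import sys
P={n:optics.read_camera(n) for n in("scene","top")}
H={"yellow":((22,140,100),(34,255,255)),"blue":((108,150,50),(125,255,255)),"green":((50,120,40),(85,255,255))}
G={"yellow":(.555,.093,.142),"blue":(.492,-.097,.142),"green":(.456,.308,.097)}
for c in H:
    uv=[]
    for n in P:
        g=proj(P[n],np.array(G[c]))
        k,l,st,ce=cv2.connectedComponentsWithStats(cv2.inRange(cv2.cvtColor(P[n]["image"],cv2.COLOR_RGB2HSV),*H[c]))
        i=min((i for i in range(1,k) if st[i,4]>25),key=lambda i:np.hypot(*(ce[i]-g)))
        uv.append(ce[i]);print(c,n,g,ce[i],st[i,4])
    print(c,*tri(P["scene"],uv[0],P["top"],uv[1]),"z-plane",[at_z(P[n],u,G[c][2]) for n,u in zip(P,uv)])
s=P["scene"]["image"][140:380,170:490];t=P["top"]["image"][100:340,140:460]
save(cv2.resize(np.vstack([s,t]),(800,1200))[::2,::2] if 0 else cv2.resize(np.hstack([s,t]),(800,300),interpolation=2),sys.argv[1])
E
python3 m.py c2.png
```

```text
clock: 6.2
tcp_pos: [0.4558, -0.0061, 0.2028]
tool_rot: [[0.954, -0.3, -0.001], [-0.3, -0.954, -0.001], [-0.0, 0.001, -1.0]]
contact_force: [0.4, -0.6, -0.1]
width: 0.0003
grasp_force: 0.0
yellow scene [364.684 253.349] [363.823 254.234] 192
yellow top [279.386 198.176] [279.044 200.178] 360
yellow [0.552 0.094 0.135] 0.0004075930709987405 z-plane [array([0.556, 0.089, 0.142]), array([0.551, 0.094, 0.142])]
blue scene [290.829 273.645] [290.55  274.531] 209
blue top [368.54  225.441] [371.973 227.861] 223
blue [ 0.489 -0.101  0.139] 0.008253699375878675 z-plane [array([ 0.494, -0.099,  0.142]), array([ 0.487, -0.104,  0.142])]
green scene [392.25 213.41] [392.344 213.375] 64
green top [184.932 247.617] [184.91  247.754] 211
green [0.456 0.308 0.097] 0.0004450024885542788 z-plane [array([0.456, 0.308, 0.097]), array([0.456, 0.308, 0.097])]
```

View pics/c2.png

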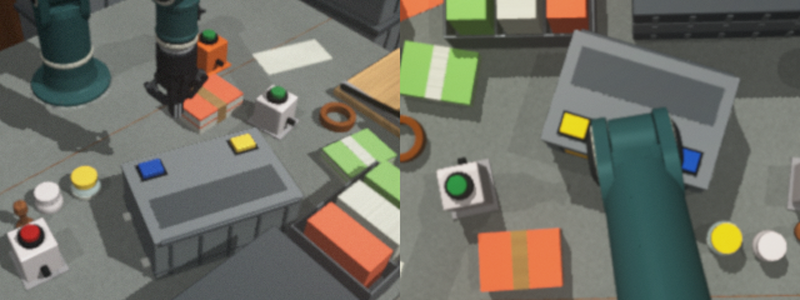

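The picture shows the lid shut flat, with both latches out at yellow (243,143) and blue (151,169) in the left half. I'll press yellow at (0.553, 0.092) next.

```bash
python3 -m crank '[[[1,1,0],[0,0,0]],[[1,1,0],[0,0,0]],[[1,1,-0.5],[0,0,0]],[[0.9,0.9,-0.5],[0,0,0]],[[0,0,-0.5],[0,0,0]],[[0,0,-0.3],[0,0,0]],[[0,0,-0.2],[0,0,0]],[[0,0,0],[0,0,0]]]'; python3 -m crank '[[[0,0,-0.2],[0,0,0]],[[0,0,-0.2],[0,0,0]],[[0,0,-0.15],[0,0,0]],[[0,0,-0.15],[0,0,0]],[[0,0,0],[0,0,0]],[[0,0,0],[0,0,0]]]'
```

```text
clock: 7.1
tcp_pos: [0.5551, 0.0905, 0.1518]
tool_rot: [[0.953, -0.302, -0.002], [-0.302, -0.953, -0.001], [-0.001, 0.001, -1.0]]
contact_force: [-0.0, -0.1, 0.8]
width: -0.0002
grasp_force: 0.0
clock: 7.7
tcp_pos: [0.5558, 0.0917, 0.1349]
tool_rot: [[0.954, -0.301, 0.0], [-0.301, -0.954, 0.0], [0.0, -0.0, -1.0]]
contact_force: [0.4, -1.0, -0.4]
width: -0.0
grasp_force: 0.4
```

```bash
python3 -m crank '[[[0,0,-0.1],[0,0,0]],[[0,0,0],[0,0,0]]]';python3 -m crank '[[[0,0,-0.06],[0,0,0]],[[0,0,0],[0,0,0]]]'
```

```text
clock: 7.9
tcp_pos: [0.5559, 0.0917, 0.1339]
tool_rot: [[0.954, -0.301, 0.0], [-0.301, -0.954, -0.001], [0.0, 0.0, -1.0]]
contact_force: [-3.7, -2.3, 12.2]
width: 0.0002
grasp_force: 6.2
clock: 8.1
tcp_pos: [0.556, 0.0917, 0.1337]
tool_rot: [[0.954, -0.301, 0.001], [-0.301, -0.954, -0.001], [0.001, 0.001, -1.0]]
contact_force: [-7.5, -2.8, 21.9]
width: -0.0002
grasp_force: 10.9
```

The latch stopped hard at z=0.1337 (home is 0.134) with 22 N, so yellow is home. Blue is next, at (0.491,−0.098).

```bash
python3 -m crank '[[[0,0,1],[0,0,0]],[[0,0,0.6],[0,0,0]],[[-0.35,-1,0],[0,0,0]],[[-0.35,-1,0],[0,0,0]],[[-0.35,-1,0],[0,0,0]],[[-0.35,-1,0],[0,0,0]],[[-0.35,-1,0],[0,0,0]],[[-0.35,-1,0],[0,0,0]],[[-0.35,-1,0],[0,0,0]],[[-0.15,-0.6,0],[0,0,0]],[[0,0,-0.4],[0,0,0]],[[0,0,-0.3],[0,0,0]],[[0,0,0],[0,0,0]]]'
```

```text
clock: 9.4
tcp_pos: [0.49, -0.0967, 0.152]
tool_rot: [[0.954, -0.299, -0.003], [-0.299, -0.954, 0.001], [-0.003, -0.0, -1.0]]
contact_force: [-0.0, -0.9, 0.9]
width: 0.0003
grasp_force: 0.0
```

```bash
python3 -m crank '[[[0,0,-0.2],[0,0,0]],[[0,0,-0.2],[0,0,0]],[[0,0,-0.15],[0,0,0]],[[0,0,-0.15],[0,0,0]],[[0,0,-0.1],[0,0,0]],[[0,0,0],[0,0,0]]]';python3 -m crank '[[[0,0,-0.06],[0,0,0]],[[0,0,0],[0,0,0]]]'
```

```text
clock: 10.0
tcp_pos: [0.491, -0.0976, 0.134]
tool_rot: [[0.954, -0.3, 0.0], [-0.3, -0.954, 0.0], [0.0, -0.001, -1.0]]
contact_force: [-1.8, 2.3, 6.4]
width: 0.0003
grasp_force: 3.5
clock: 10.2
tcp_pos: [0.4911, -0.0976, 0.1337]
tool_rot: [[0.954, -0.3, 0.0], [-0.3, -0.954, -0.0], [0.0, -0.0, -1.0]]
contact_force: [-6.3, 3.3, 19.3]
width: -0.0002
grasp_force: 9.3
```

Blue stopped at 0.1337 with 19 N, so it is home. I'll move above the green key on the white box and check the latches in a picture before pressing.

```bash
python3 -m crank '[[[0,0,1],[0,0,0]],[[0,0,1],[0,0,0]],[[-0.09,1,0],[0,0,0]],[[-0.09,1,0],[0,0,0]],[[-0.09,1,0],[0,0,0]],[[-0.09,1,0],[0,0,0]],[[-0.09,1,0],[0,0,0]],[[-0.09,1,0],[0,0,0]],[[-0.09,1,0],[0,0,0]],[[-0.09,1,0],[0,0,0]],[[-0.09,1,0],[0,0,0]],[[-0.09,1,0],[0,0,0]],[[-0.09,1,0],[0,0,0]],[[-0.09,1,0],[0,0,0]],[[-0.09,1,0],[0,0,0]],[[-0.09,1,0],[0,0,0]],[[-0.09,1,0],[0,0,0]],[[0,1,0],[0,0,0]],[[0,0.2,0],[0,0,0]],[[0,0,0],[0,0,0]]]'; python3 m.py c3.png | grep -v " scene\| top"
```

```text
clock: 12.2
tcp_pos: [0.4568, 0.3069, 0.1815]
tool_rot: [[0.954, -0.299, -0.001], [-0.299, -0.954, -0.0], [-0.0, 0.001, -1.0]]
contact_force: [0.1, -0.6, -0.1]
width: -0.0
grasp_force: 0.0
yellow [0.551 0.094 0.132] 0.0003114211687518739 z-plane [array([0.558, 0.087, 0.142]), array([0.55 , 0.093, 0.142])]
blue [ 0.489 -0.096  0.132] 0.00011844286600027398 z-plane [array([ 0.497, -0.101,  0.142]), array([ 0.488, -0.095,  0.142])]
green [ 0.19   0.494 -0.168] 0.19548184316495795 z-plane [array([0.456, 0.308, 0.097]), array([0.167, 0.346, 0.097])]
```

View pics/c3.png

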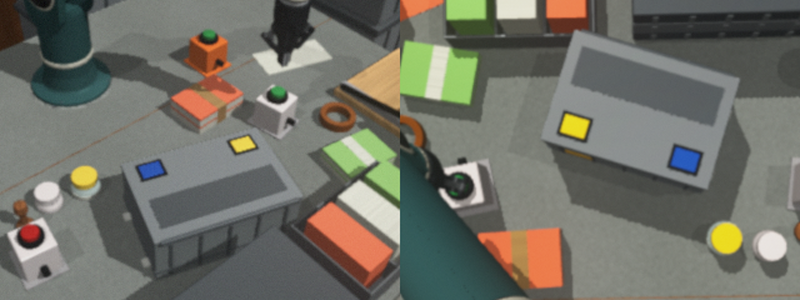

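Both latches now sit flush, at equal measured heights of 0.132: yellow (243,144) and blue (151,170) in the left half. The fingers stand over the white box with the green key, so I'll press it.

```bash
python3 -m crank '[[[0,0,-1],[0,0,0]],[[0,0,-1],[0,0,0]],[[0,0,-0.6],[0,0,0]],[[0,0,-0.4],[0,0,0]],[[0,0,-0.2],[0,0,0]],[[0,0,0],[0,0,0]]]';python3 -m crank '[[[0,0,-0.15],[0,0,0]],[[0,0,-0.1],[0,0,0]],[[0,0,0],[0,0,0]]]'
```

```text
clock: 12.9
tcp_pos: [0.4572, 0.3062, 0.102]
tool_rot: [[0.954, -0.301, -0.0], [-0.301, -0.954, -0.001], [-0.0, 0.001, -1.0]]
contact_force: [-0.2, -1.3, 2.4]
width: 0.0001
grasp_force: 0.9
clock: 13.2
tcp_pos: [0.4577, 0.3069, 0.0964]
tool_rot: [[0.954, -0.301, 0.001], [-0.301, -0.954, 0.001], [0.001, -0.001, -1.0]]
contact_force: [0.3, -2.6, 4.4]
width: 0.0002
grasp_force: 2.3
```

```bash
python3 -m crank '[[[0,0,-0.1],[0,0,0]],[[0,0,0],[0,0,0]]]';python3 -m crank '[[[0,0,-0.1],[0,0,0]],[[0,0,0],[0,0,0]],[[0,0,0],[0,0,0]]]'
```

```text
clock: 13.4
tcp_pos: [0.4578, 0.307, 0.0958]
tool_rot: [[0.954, -0.301, 0.002], [-0.301, -0.954, -0.0], [0.002, -0.0, -1.0]]
contact_force: [-3.2, -5.3, 20.0]
width: -0.0001
grasp_force: 10.1
clock: 13.7
tcp_pos: [0.4579, 0.3071, 0.0955]
tool_rot: [[0.954, -0.301, 0.003], [-0.301, -0.954, -0.001], [0.003, -0.0, -1.0]]
contact_force: [-8.7, -8.4, 37.7]
width: 0.0001
grasp_force: 18.8
```

The key reached a hard stop at 0.0955. The spring gave 2.4 N at 0.102, 4.4 N at 0.0964, then the force rose sharply, so it is fully down. I'll retract and check.

```bash
python3 -m crank '[[[0,0,1],[0,0,0]],[[0,0,1],[0,0,0]],[[0,0,1],[0,0,0]],[[0,0,1],[0,0,0]],[[-0.5,0,1],[0,0,0]],[[-1,0,1],[0,0,0]],[[-1,0,0],[0,0,0]],[[-1,0,0],[0,0,0]],[[0,0,0],[0,0,0]],[[0,0,0],[0,0,0]]]'; python3 m.py c4.png | grep -v " scene\| top"
```

```text
clock: 14.7
tcp_pos: [0.3696, 0.307, 0.2411]
tool_rot: [[0.954, -0.3, 0.001], [-0.3, -0.954, 0.0], [0.001, -0.001, -1.0]]
contact_force: [-0.1, -0.2, 0.4]
width: -0.0002
grasp_force: 0.0
yellow [0.551 0.094 0.132] 0.0003114211687518739 z-plane [array([0.558, 0.087, 0.142]), array([0.55 , 0.093, 0.142])]
blue [ 0.489 -0.096  0.132] 0.00015730334675548624 z-plane [array([ 0.496, -0.101,  0.142]), array([ 0.488, -0.095,  0.142])]
green [0.456 0.308 0.097] 5.921836959991901e-05 z-plane [array([0.456, 0.308, 0.097]), array([0.456, 0.308, 0.097])]
```

View pics/c4.png

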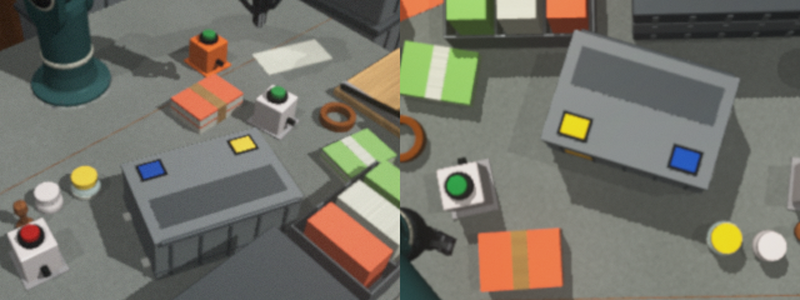

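The picture shows the lid shut and both latches flush. The green key is back up at (277,95), at its starting height, nothing else has moved, and the arm is clear. I'm handing in.

```bash
python3 -c "from cell import env; print(env.close_job())"
```

```text
the job is handed in; nothing more can be done
None
```

The job is handed in, with no verdict returned: the lid was shut, then the yellow latch, the blue latch and the green key were each pressed to their stops in that order, and the last picture shows the green key back up and no bystander visibly moved.

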